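# Open the vial chest with its press lever

## Robot

A 7-joint arm with a two-finger parallel gripper is mounted at the origin on a cart in front of the work surface, level with it; the furniture and walls round the work are solid. World frame = base frame: x ahead of the robot, y to its left, z up, the work surface at z = 0. Lengths are in m, angles in rad, forces in N, time in s.
With the tool pointing down it reaches from about 0.4 to 0.875 m from the base axis. Payload 19.3 kg.
Tool frame: the origin (TCP) lies at the very end of the fingers, on their centre line; the grasp point (between the pads) lies 19 mm behind it; z points along the fingers, y is the line along which they close (so a half turn about z gives the same grasp; the last joint's range is limited). The gripper opens to 85 mm and grips with 20 to 120 N. Pads are 22 mm wide; open, the fingers measure 114 mm over their backs; the gripper's body (76 mm by 85 mm) begins 54 mm behind the grasp point. The pads swing forward as they close: fully open they stand 13 mm farther back than shut.
Start: joints at [1.063, 0.521, -0.036, 1.599, 0.021, 1.021, -0.113], TCP at [0.265, -0.566, 0.231] pointing down, gripper open.
Joint ranges: [-2.91, 2.91], [-0.3, 2.13], [-1.5, 1.42], [0.17, 2.43], [-1.26, 4.41], [0.16, 1.93], [-2.52, 2.52]. Speed limits (rad/s): [1.89, 1.89, 2.39, 2.39, 3.01, 3.01, 3.01].

## Interface

Orientations are given as [roll, pitch, yaw] about the fixed x, y, z axes, in that order (R = Rz(yaw) Ry(pitch) Rx(roll)).
In Python, from workcell import bot gives the robot as it stands.
- The arm moves only by the tool carry_out, never from a script. Its argument "rows" is a list that holds one entry, the list of rows, each a list of 4 numbers: the shift along the tool's x, y, z in m, then the turn about the tool's z in degrees. In form: [[[x, y, z, twist], ...]]. A call has 1 to 12 rows; each row is the pose to reach, as a shift and turn from the pose commanded when the call began, along the tool's axes at that moment; what a row does not reach only later rows make up. A row lasts 1/12 s, in which the tool goes at most 41.7 mm and 7.16 degrees, less where a joint would pass 70% of its speed; a pose out of reach is approached as far as the arm can. A call with a gripper value outside its range is refused whole. "grip" is the finger opening in m, from 0 to 0.0854, set as the call begins (left out, the last holds). The fingers move at their own pace and stop on an object; "grip_force" is the grip in N (left out, the last holds). Time passes only in rows, so rows that repeat a pose let the fingers close. It gives the time, the measured TCP pose, the force, the opening and the grip force at its end, in the units of the state.
- bot.observe(): the state, without advancing time (a new reading comes with each control period).
- bot.grab_frame(name): name is "side" or "top" or "wrist"; returns a dict with "pixels" (384x512x3 uint8, red, green, blue), "K" (3x3 intrinsics, pixels), "k1" (the pictures are not rectified: a ray, as slopes to the right and down, at radius r is drawn at 1 + k1 r^2 times it, then the intrinsics apply), "pose" (4x4, takes a point from camera to world coordinates). Camera axes: x right, y down, z forward; pixel columns grow to the right and rows downward; lengths in m; the calibration is good to about 2 mm. A picture is of the moment at which its call begins. There is no depth.
- bot.job_done(): hands the job in; it is judged then, once.
Trained networks look in a picture, given as the dict that the camera call returned (one of the last four; its "shot" number tells which), for a name from the list of things; names that differ only in an ending like _2 or _b are one class to them, and where a whole thing is asked for, a point or a joint stands for the part that bears it (a point fixed in the world has none). Each returns a list of dicts, best first, with "conf" (0 to 1); they miss things now and then, are a little off and sometimes report something else, mostly with a low value. They report only what shows in the picture. A call takes as long as a camera call.
- bot.look_for(picture, label): "position" ([column, row] in pixels, amid what is visible of it).
- bot.regions_of(picture, label): "region" (384x512 bool, what is visible of it) and "position" ([column, row] in pixels, amid what is visible of it).
- bot.spot_point(picture, label): "position" ([column, row] in pixels: a listed point, or the origin of a listed thing).
The state is a dict: "clock": time; "qpos": joint angles; "qd": joint speeds; "joint_efforts": joint torques, N m; "position": TCP position; "tool_rot": TCP orientation; "force": force on the tool from outside, world axes, zero at the start; "moment": the same for the moment, N m; "grip_width": finger opening in m; "finger_force": force on a finger pad.
Only numpy, scipy, OpenCV 4.12 (cv2) and the standard library are available. Lean on these libraries where they do the work, as an engineer would, in place of code of your own. Each camera call takes 0.05 s, during which the arm holds its last target. There are 200 camera calls.

## Task

Open the shielded vial chest for a colleague: first push the knob of the lock bar toward the chest so that the bar swings right out from under the lever, then press the lever's long arm all the way down with the fingertips so that its short end raises the heavy flap. Finish while holding the lever down, with the flap standing open. Do not touch the flap itself, leave the lever seated in its notches, and leave the things standing round it alone.

Things in the scene. Friction and masses are not known exactly. Their poses are not given: they have to be found in the camera images.
- rig: fixed steel base (386x150 mm) of a small shielded vial chest opened by a lever. Origin on the worktop under the lever's axle; x points along the lever from the axle to the chest, z up. White chest at x = 109 to 185 mm, 130 mm wide, rim 94 mm high. A soft rubber buffer (26 mm wide, gives up to 12 mm at 1.5 N/mm) stands under the long arm at x = -160 mm, top at z = 44 mm
- cradle (a point): point midway between two cheeks with open-topped notches (cheek tops 116 mm high), where the axle's centre belongs; fixed to the base, 100 mm above the worktop
- flap: heavy lead-cored flap (about 3 kg, 130 mm wide, 24 mm thick) covering the chest; origin on its hinge line at rig x = 188 mm, z = 94 mm. Its 60 mm wide lip reaches over the chest's near wall and lies on the roller of the lever's short end
- flap_hinge (a joint): opening of the flap, rad: 0 shut, growing as it rises; about 0.5 when the lever is down on its buffer. It falls shut by its own weight when the lever is let go
- lever: loose metal bar 300x18x10 mm whose cross axle only rests in the notches. Origin at the axle's centre; axes parallel to the rig's at rest. Short arm 95 mm to +x, its roller under the flap's lip; long arm 220 mm to -x, sloping up 17 degrees at rest, down 17 degrees on the buffer. Pressing it down at the pad takes about 2 (near the bottom) to 9 N. It is blocked until the lock bar is swung away
- lever_axle (a point): centre of the lever's axle, on the lever
- lever_pad (a point): centre of the top face of the black press pad (46 mm along the lever, 36 mm across) at the end of the lever's long arm; about 174 mm above the worktop at rest and about 45 mm when fully down; it moves in an arc about the axle
- lock_post (a point): pivot of the lock bar, on a post beside the long arm at rig x = -100, y = -45 mm, 113 mm above the worktop; fixed to the base
- lock (a joint): turn of the lock bar about its upright post, rad: near 0 its short end lies under the long arm and blocks it; grows to the end stop at 1.45 as the knob is pushed toward the chest (counter-clockwise from above); clear of the lever from about 1.0 on. Light friction (about 0.5 N at the knob); it stays where it is left
- lock_knob (a point): centre of the black ball (18 mm) on an upright 12 mm pin at the lock bar's free end, 70 mm from the post, 154 mm above the worktop; the bar lies at 107 to 119 mm. At lock = 0 it lies from the post in the rig's -y direction; push it toward the rig's +x to swing the bar clear
- clip_jar: small white jar with a blue screw lid, 42 mm wide, 54 mm tall; a bystander, origin at the centre of its underside
- stopper: small rubber stopper, 28 mm wide, 24 mm tall; a bystander, origin at the centre of its underside
- cup: white sample cup with a red lid, 56 mm wide, 65 mm tall; a bystander, origin at the centre of its underside
- petri: stack of three clear dishes, 67 mm wide, 47 mm tall; a bystander, origin at the centre of its underside
- timer: small flat white kitchen timer, 62x62x18 mm; a bystander, origin at the centre of its underside
- tape: roll of yellow tape lying flat, 76 mm wide, 18 mm tall; a bystander, origin at the centre of its underside
- tweezers: steel tweezers lying flat, 142 mm long; a bystander, origin at the centre of its underside
- bulb: red rubber pipette bulb, 46 mm wide, 79 mm tall; a bystander, origin at the centre of its underside

How it is judged:
By the outcome, as a careful person would: the job done as asked, in the order asked, and still so for the second after the job is handed in, while the arm keeps its last pose, push and grip.
It also fails if it takes over 48 s, if anything falls off the work surface, if the arm or the gripper's body presses on something with over 40 N, if the wrist force passes 120 N, or if a joint passes its speed limit or range.

## Working session

There is one attempt and no reset: what is moved stays moved. The work goes in short steps, Python scripts to look and compute and a tool call to move; the robot and the scene stay as the last step left them, time stands still between calls to the robot, and variables do not carry over. Pictures are saved under pics/ and viewed, at most 10 in all, crops included, and the job is handed in when it is done.

Besides the shell and the picture viewer there is one more tool, called as name(argument=value, ...) on one line, values as JSON. carry_out: Moves the arm, as the interface text tells. Its arguments: {"type":"object","properties":{"rows":{"type":"array","items":{"type":"array","items":{"type":"array","items":{"type":"number"}}}},"grip":{"type":"number"},"grip_force":{"type":"number"}},"required":["rows"]}

```bash
mkdir -p pics
cat > h.py <<'E'
import numpy as np, cv2
from workcell import bot
def ray(f,p):
    K=f["K"];d=np.array([(p[0]-K[0,2])/K[0,0],(p[1]-K[1,2])/K[1,1]]);u=d.copy()
    for _ in range(20): u=d/(1+f["k1"]*(u@u))
    T=np.array(f["pose"]);v=T[:3,:3]@np.array([u[0],u[1],1]);return T[:3,3],v/np.linalg.norm(v)
def atz(f,p,z):
    o,v=ray(f,p);return o+v*(z-o[2])/v[2]
def tri(L):
    A=0;b=0
    for o,v in L:
        P=np.eye(3)-np.outer(v,v);A=A+P;b=b+P@o
    x=np.linalg.solve(A,b);return x,[float(np.linalg.norm((np.eye(3)-np.outer(v,v))@(x-o))) for o,v in L]
def save(f,n): cv2.imwrite("pics/"+n+".png",f["pixels"][:,:,::-1])
E
python3 - <<'E'
from h import *
np.set_printoptions(precision=4,suppress=True)
F={n:bot.grab_frame(n) for n in("side","top")}
s=bot.observe();print(s["clock"],s["position"],s["tool_rot"],s["force"])
Z=dict(cradle=.1,lever_axle=.1,lever_pad=.174,lock_post=.113,lock_knob=.154,rig=0,flap=.094,clip_jar=0,stopper=0,cup=0,petri=0,timer=0,tape=0,tweezers=0,bulb=0)
for l,z in Z.items():
    R=[]
    for n,f in F.items():
        r=bot.spot_point(f,l)
        if r: R.append(ray(f,r[0]["position"]));print(l,n,np.round(r[0]["position"]),round(r[0]["conf"],2),atz(f,r[0]["position"],z))
    if len(R)>1: print("   tri",*tri(R))
for n,f in F.items(): save(f,n+"0")
c=np.hstack([cv2.imread("pics/side0.png"),cv2.imread("pics/top0.png")]);cv2.imwrite("pics/both0.png",cv2.resize(c,(800,300),interpolation=cv2.INTER_AREA))
E
```

```text
0.1 [ 0.2648 -0.5658  0.2308] [-3.1406  0.0001  0.4377] [-0.3244  0.4167  0.2544]
cradle side [236. 171.] 0.59 [0.5197 0.137  0.1   ]
cradle top [200. 197.] 0.84 [0.5215 0.1473 0.1   ]
   tri [0.522  0.1482 0.0934] [0.0002198000697071422, 0.00021980006970717317]
lever_axle side [234. 171.] 0.66 [0.5121 0.1406 0.1   ]
lever_axle top [200. 205.] 0.88 [0.4871 0.1448 0.1   ]
   tri [0.4999 0.1435 0.0982] [0.012619035137836784, 0.012619035137836692]
lever_pad side [228. 186.] 0.56 [ 0.4543 -0.0754  0.174 ]
lever_pad top [249. 213.] 0.88 [ 0.4503 -0.052   0.174 ]
   tri [ 0.4547 -0.0523  0.1596] [0.003279519527890251, 0.003279519527890335]
lock_post side [244. 181.] 0.76 [0.5288 0.042  0.113 ]
lock_post top [227. 191.] 0.74 [0.5442 0.037  0.113 ]
   tri [0.5359 0.0377 0.1161] [0.007901276322187855, 0.007901276322187994]
lock_knob top [229. 175.] 0.47 [0.6021 0.0273 0.154 ]
rig side [234. 197.] 0.95 [ 0.5036  0.1243 -0.    ]
rig top [203. 201.] 0.91 [0.5173 0.148  0.    ]
   tri [ 0.5137  0.1507 -0.0172] [0.005528810870704826, 0.005528810870705109]
flap side [236. 146.] 0.91 [0.5604 0.3446 
[... 749 characters left out ...]
5 [0.3712 0.0471 0.    ]
   tri [0.3722 0.0462 0.0117] [0.001252774638257288, 0.0012527746382572098]
timer side [232. 284.] 0.66 [ 0.4068 -0.3203  0.    ]
timer top [313. 224.] 0.65 [ 0.4158 -0.3191  0.    ]
   tri [ 0.4114 -0.3189 -0.0015] [0.004439709222478741, 0.004439709222478673]
tape side [236. 148.] 0.46 [0.5924 0.5074 0.    ]
tape top [155. 234.] 0.58 [0.3781 0.347  0.    ]
   tri [0.4626 0.3006 0.1179] [0.08970236263910483, 0.0897023626391048]
tweezers side [288. 320.] 0.6 [ 0.5229 -0.4873  0.    ]
tweezers top [351. 200.] 0.57 [ 0.5214 -0.482   0.    ]
   tri [ 0.5231 -0.4833 -0.0045] [0.0010950881557530532, 0.0010950881557530582]
bulb top [332. 187.] 0.51 [ 0.5736 -0.4034  0.    ]
```

View pics/both0.png

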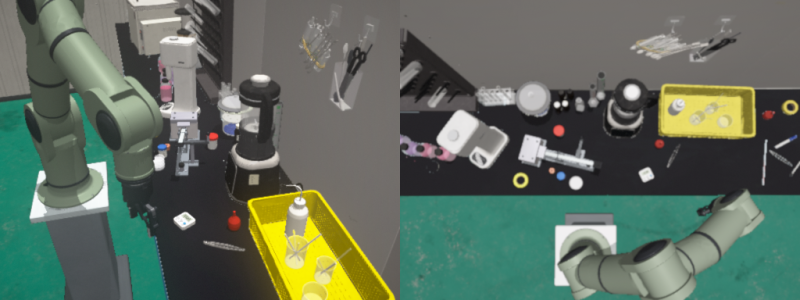

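Run:
```python
import cv2,numpy as np
a=cv2.imread("pics/top0.png")[150:260,130:290];b=cv2.imread("pics/side0.png")[120:240,170:330]
a=cv2.resize(a,(800,550),interpolation=cv2.INTER_CUBIC);cv2.imwrite("pics/topz.png",a)
cv2.imwrite("pics/sidez.png",cv2.resize(b,(800,600),interpolation=cv2.INTER_CUBIC))
```

```text
(no output)
```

View pics/topz.png

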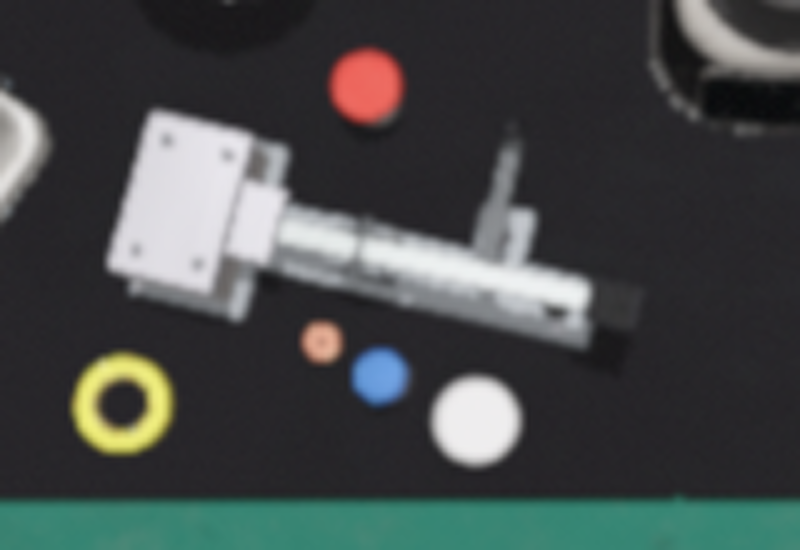

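View pics/sidez.png

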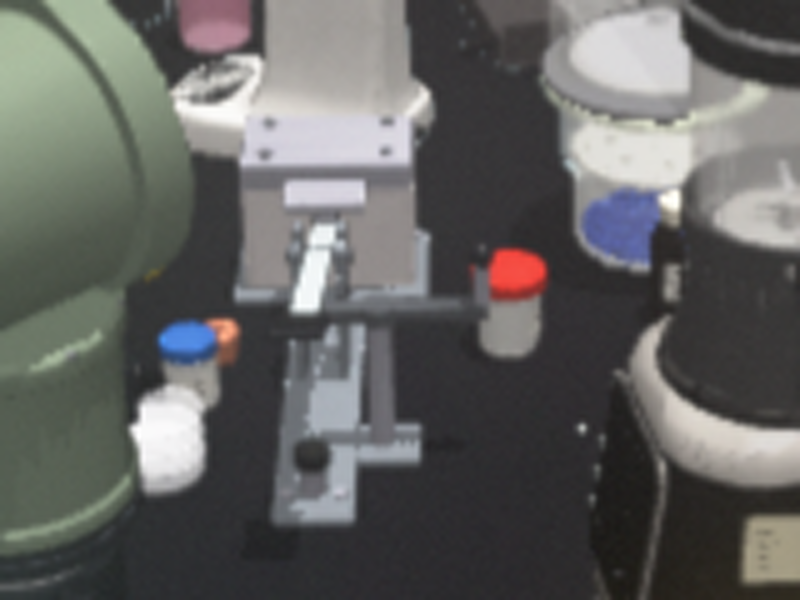

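```bash
cat > fit.py <<'E'
from h import *
from scipy.optimize import least_squares
def proj(f,X):
    T=np.array(f["pose"]);c=T[:3,:3].T@(X-T[:3,3]);u=c[:2]/c[2];u=u*(1+f["k1"]*(u@u));K=f["K"]
    return np.array([K[0,0]*u[0]+K[0,2],K[1,1]*u[1]+K[1,2]])
def pts(lock): return dict(cradle=(0,0,.1),lock_post=(-.1,-.045,.113),lever_pad=(-.207,0,.174),flap=(.188,0,.094),rig=(0,0,0),lever_axle=(0,0,.1),
  lock_knob=(-.1+.07*np.sin(lock),-.045-.07*np.cos(lock),.154))
def w(p,X):
    c,s=np.cos(p[2]),np.sin(p[2]);return np.array([p[0]+c*X[0]-s*X[1],p[1]+s*X[0]+c*X[1],X[2]])
def fit(obs,x0=(.52,.148,1.36,0.)):
    g=lambda p:np.concatenate([proj(f,w(p,pts(p[3])[l]))-q for f,l,q in obs])
    r=least_squares(g,x0,loss="soft_l1");return r.x,g(r.x).reshape(-1,2)
E
python3 - <<'E'
from fit import *
np.set_printoptions(precision=4,suppress=True)
F={n:bot.grab_frame(n) for n in("side","top")}
obs=[]
man={("top","lock_knob"):(232.4,176),("top","lever_pad"):(252.4,211),("side","lock_knob"):(266.4,170.5)}
for n,f in F.items():
    for l in pts(0):
        if (n,l) in man: q=man[n,l]
        else:
            r=bot.spot_point(f,l)
            if not r: continue
            q=r[0]["position"]
        obs.append((f,l,np.array(q)))
p,res=fit(obs);print(p)
for (f,l,q),r in zip(obs,res): print(l,q,r)
for l,X in pts(p[3]).items(): print(l,w(p,X))
f=F["top"]
print("blender",atz(f,(262,172),.0),atz(f,(270,176),0),"cup",atz(f,(203.4,167.4),.065),"petri",atz(f,(225.2,234),.047),"jar",atz(f,(206,225.5),.054))
print(bot.observe()["tool_rot"], bot.observe()["clock"])
E
```

```text
[ 0.5114  0.1429  1.3287 -0.0431]
cradle [235.6 171.4] [-2.034  -0.7856]
lock_post [245.8 179.8] [-0.2731  2.0387]
lever_pad [229.4 183. ] [0.3923 0.1283]
flap [232.4 144.8] [3.2074 3.1671]
rig [230.9 197. ] [ 3.8719 -2.7717]
lever_axle [235.9 166.6] [-2.334   4.0144]
lock_knob [266.4 170.5] [-0.1758  0.8908]
cradle [200.7 200. ] [ 0.162  -0.6143]
lock_post [228.6 191. ] [-1.0423  3.0531]
lever_pad [252.4 211. ] [-1.5285 -1.0049]
flap [153.7 185.7] [2.3743 2.8672]
rig [203.1 201.7] [0.7717 0.3831]
lever_axle [202.1 203.3] [-1.238  -3.9143]
lock_knob [232.4 176. ] [-0.339  -0.3455]
cradle [0.5114 0.1429 0.1   ]
lock_post [0.5311 0.035  0.113 ]
lever_pad [ 0.4618 -0.058   0.174 ]
flap [0.5565 0.3254 0.094 ]
rig [0.5114 0.1429 0.    ]
lever_axle [0.5114 0.1429 0.1   ]
lock_knob [0.5983 0.0153 0.154 ]
blender [ 0.6413 -0.1057  0.    ] [ 0.6237 -0.14    0.    ] cup [0.649 0.139 0.065] petri [0.3745 0.0477 0.047 ] jar [0.409  0.1262 0.054 ]
[-3.1416  0.      0.4378] 2.25
```

carry_out(rows=[[[0.4, -0.304, -0.04, -52], [0.4, -0.304, -0.04, -52], [0.4, -0.304, -0.04, -52], [0.4, -0.304, -0.04, -52], [0.4, -0.304, -0.04, -52], [0.4, -0.304, -0.04, -52], [0.4, -0.304, -0.04, -52], [0.4, -0.304, -0.04, -52], [0.4, -0.304, -0.04, -52], [0.4, -0.304, -0.04, -52], [0.4, -0.304, -0.04, -52], [0.4, -0.304, -0.04, -52]]], grip=0)

```text
clock: 3.25
position: [0.4971, -0.1229, 0.2714]
tool_rot: [3.141, 0.0, 1.345]
force: [1.6, -0.7, 1.3]
grip_width: -0.0003
finger_force: 0.0
```

Run:
```python
from fit import *
np.set_printoptions(precision=4,suppress=True)
f=bot.grab_frame("wrist");save(f,"w1")
for l,z in dict(lock_knob=.154,lever_pad=.174,lock_post=.113,cradle=.1,flap=.094).items():
    for r in bot.spot_point(f,l)[:1]: print(l,np.round(r["position"]),round(r["conf"],2),atz(f,r["position"],z))
s=bot.observe();print(s["force"],s["tool_rot"])
```

```text
lever_pad [185. 127.] 0.63 [ 0.4587 -0.0606  0.174 ]
[-0.4682 -0.2729 -0.1504] [-3.1413  0.0005  1.3442]
```

View pics/w1.png

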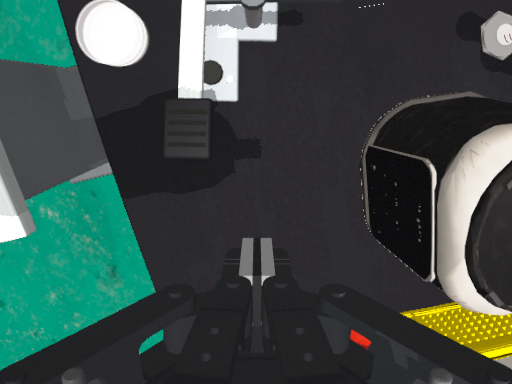

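carry_out(rows=[[[0.04, 0.0, 0, 0], [0.08, 0.01, 0, 0], [0.11, 0.03, 0, 0], [0.118, 0.055, 0, 0], [0.118, 0.066, 0, 0], [0.118, 0.066, 0, 0]]])

```text
clock: 4.05
position: [0.5887, -0.0257, 0.2702]
tool_rot: [-3.141, 0.0, 1.344]
force: [-0.2, -0.0, 0.3]
grip_width: -0.0003
finger_force: 0.0
```

Run:
```python
from fit import *
np.set_printoptions(precision=4,suppress=True)
f=bot.grab_frame("wrist");save(f,"w2")
for l,z in dict(lock_knob=.154,lever_pad=.174,lock_post=.113,cradle=.1,flap=.094).items():
    for r in bot.spot_point(f,l)[:1]: print(l,np.round(r["position"]),round(r["conf"],2),atz(f,r["position"],z))
s=bot.observe();print(s["position"],s["force"],s["tool_rot"],proj(f,s["position"]))
```

```text
lock_knob [257. 135.] 0.89 [0.5987 0.0173 0.154 ]
lever_pad [116. 272.] 0.78 [ 0.4597 -0.0632  0.174 ]
lock_post [178. 135.] 0.78 [0.5285 0.0291 0.113 ]
cradle [127.  19.] 0.79 [0.5086 0.1382 0.1   ]
[ 0.5866 -0.0251  0.2712] [-0.4575 -0.6097  0.0912] [3.1415 0.0003 1.3444] [251.9789 254.9612]
```

View pics/w2.png

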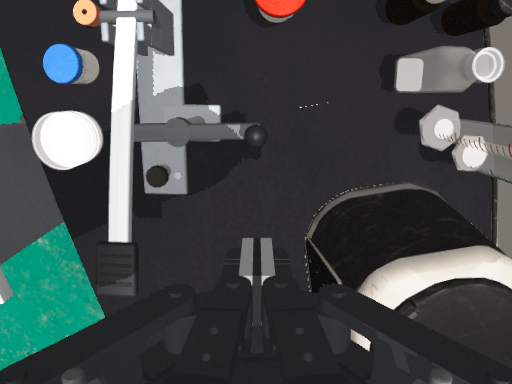

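carry_out(rows=[[[0.01, 0.002, 0.03, 0], [0.01, 0.002, 0.06, 0], [0.01, 0.002, 0.09, 0], [0.01, 0.002, 0.12, 0], [0.01, 0.002, 0.135, 0], [0.01, 0.002, 0.135, 0]]])

```text
clock: 4.85
position: [0.5894, -0.0155, 0.1331]
tool_rot: [-3.137, 0.001, 1.345]
force: [0.0, 0.8, -0.4]
grip_width: -0.0002
finger_force: 0.0
```

carry_out(rows=[[[0.006, 0.001, 0, 0], [0.012, 0.001, 0, 0], [0.02, 0.002, 0, 0], [0.028, 0.003, 0, 0], [0.034, 0.003, 0, 0], [0.042, 0.002, 0, 0], [0.05, 0.001, 0, 0], [0.057, -0.001, 0, 0], [0.064, -0.005, 0, 0], [0.072, -0.01, 0, 0], [0.079, -0.015, 0, 0], [0.079, -0.015, 0, 0]]])

```text
clock: 5.85
position: [0.5936, 0.0675, 0.1361]
tool_rot: [-3.141, -0.001, 1.347]
force: [-0.7, 1.2, 0.2]
grip_width: 0.0004
finger_force: 0.0
```

Run:
```python
from fit import *
np.set_printoptions(precision=4,suppress=True)
f=bot.grab_frame("wrist");save(f,"w3")
for l,z in dict(lock_knob=.154,lock_post=.113).items():
    for r in bot.spot_point(f,l)[:1]: print(l,np.round(r["position"]),round(r["conf"],2),atz(f,r["position"],z))
s=bot.observe();print(s["position"],s["force"],s["tool_rot"])
```

```text
lock_knob [206. 245.] 0.61 [0.5759 0.085  0.154 ]
[0.5945 0.065  0.1361] [-0.4572 -0.4894 -0.5891] [3.1414 0.0001 1.3453]
```

View pics/w3.png

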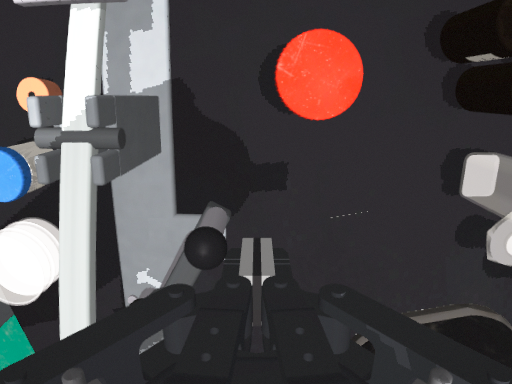

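carry_out(rows=[[[0.004, -0.005, 0, 0], [0.008, -0.01, 0, 0], [0.013, -0.016, 0, 0], [0.016, -0.021, 0, 0], [0.018, -0.026, 0, 0], [0.018, -0.028, 0, 0], [0.018, -0.028, 0, 0]]])

```text
clock: 6.58
position: [0.574, 0.0881, 0.1367]
tool_rot: [3.135, -0.001, 1.344]
force: [22.7, -6.9, -11.8]
grip_width: -0.0002
finger_force: 11.2
```

Run:
```python
from fit import *
np.set_printoptions(precision=4,suppress=True)
f=bot.grab_frame("wrist");save(f,"w4")
for l,z in dict(lock_knob=.154,lock_post=.113).items():
    for r in bot.spot_point(f,l)[:1]:
        q=atz(f,r["position"],z);print(l,np.round(r["position"]),round(r["conf"],2),q,np.degrees(np.arctan2(q[1]-.0291,q[0]-.5285))+13)
s=bot.observe();print(s["position"],s["force"],s["tool_rot"])
```

```text
lock_knob [206. 260.] 0.7 [0.5544 0.0985 0.154 ] 82.50406723955864
[0.574  0.0881 0.1366] [21.0302 -6.6112 -9.5821] [ 3.1357 -0.0012  1.344 ]
```

carry_out(rows=[[[0, 0.012, 0, 0], [0, 0.022, -0.01, 0], [0, 0.022, -0.05, 0], [0, 0.022, -0.09, 0], [-0.03, 0.0, -0.1, 0], [-0.07, -0.02, -0.1, 0], [-0.11, -0.045, -0.1, 0], [-0.14, -0.06, -0.1, 0], [-0.165, -0.07, -0.1, 0], [-0.17, -0.073, -0.1, 0], [-0.17, -0.073, -0.1, 0]]])

```text
clock: 7.65
position: [0.461, -0.0617, 0.2363]
tool_rot: [3.141, 0.001, 1.343]
force: [-0.2, 0.5, 0.4]
grip_width: -0.0
finger_force: 0.0
```

Run:
```python
from fit import *
np.set_printoptions(precision=4,suppress=True)
f=bot.grab_frame("wrist");save(f,"w4")
for l,z in dict(lock_knob=.154,lock_post=.113,cradle=.1,lever_axle=.1,lever_pad=.174).items():
    for r in bot.spot_point(f,l)[:1]:
        q=atz(f,r["position"],z);print(l,np.round(r["position"]),round(r["conf"],2),q,np.degrees(np.arctan2(q[1]-.0291,q[0]-.5285))+13)
s=bot.observe();print(s["position"],s["force"],s["tool_rot"])
```

```text
lock_post [316.  53.] 0.83 [0.5291 0.0304 0.113 ] 78.22967499038718
lever_pad [256. 209.] 0.67 [ 0.4609 -0.0601  0.174 ] -114.15237584922612
[ 0.4625 -0.0593  0.2358] [-0.1945 -0.2036 -0.1176] [-3.1413 -0.0004  1.347 ]
```

View pics/w4.png

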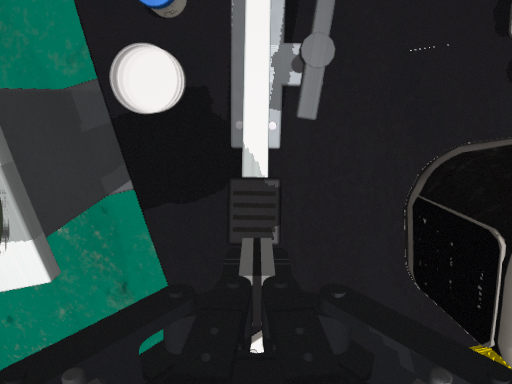

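carry_out(rows=[[[0, 0, 0.03, 0], [0, 0, 0.05, 0], [0, 0, 0.058, 0], [-0.001, 0, 0.064, 0], [-0.003, 0, 0.07, 0], [-0.005, 0, 0.077, 0], [-0.007, 0, 0.084, 0], [-0.008, 0, 0.092, 0], [-0.01, 0, 0.1, 0], [-0.011, 0, 0.108, 0], [-0.012, 0, 0.116, 0], [-0.012, 0, 0.126, 0]]])

```text
clock: 8.95
position: [0.4604, -0.0725, 0.1108]
tool_rot: [3.14, 0.0, 1.345]
force: [-0.4, -3.5, 5.8]
grip_width: 0.0004
finger_force: 2.9
```

Run:
```python
from h import *
f=bot.grab_frame("side");s=bot.observe();print(s["position"],s["force"])
b=f["pixels"][120:240,170:330,::-1];cv2.imwrite("pics/s5.png",cv2.resize(b,(800,600),interpolation=cv2.INTER_CUBIC))
```

```text
[ 0.45963711 -0.07235202  0.10908228] [-1.51724913 -3.0061922   0.56824978]
```

View pics/s5.png

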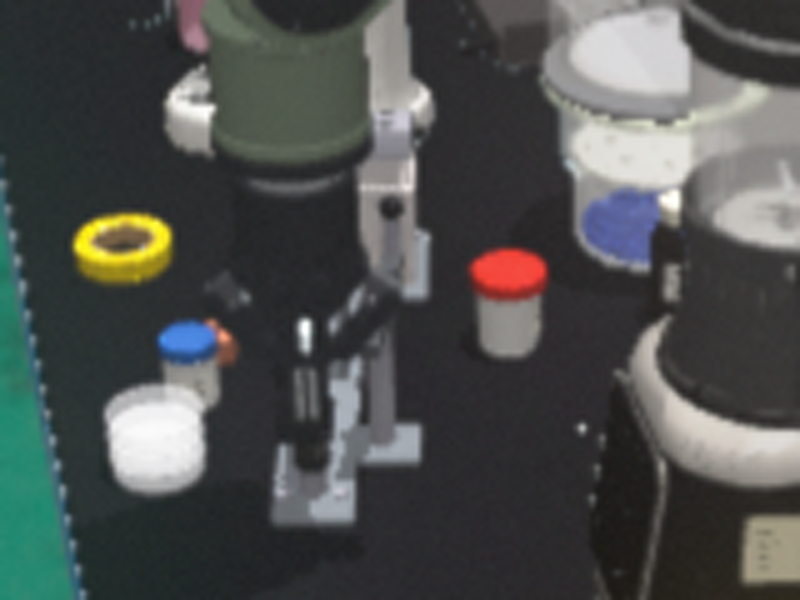

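carry_out(rows=[[[0, 0, 0.006, 0], [0, 0, 0.012, 0], [0, 0, 0.018, 0], [0, 0, 0.024, 0], [0.001, 0, 0.03, 0], [0.001, 0, 0.036, 0], [0.002, 0, 0.041, 0], [0.003, 0, 0.045, 0], [0.004, 0, 0.049, 0], [0.004, 0, 0.052, 0], [0.004, 0, 0.052, 0]]])

```text
clock: 9.92
position: [0.4602, -0.0677, 0.0575]
tool_rot: [-3.141, -0.0, 1.346]
force: [0.1, -0.3, 0.7]
grip_width: 0.0002
finger_force: 0.7
```

Run:
```python
from h import *
f=bot.grab_frame("wrist");f=bot.grab_frame("wrist");s=bot.observe();print(s["position"],s["force"],s["moment"])
save(f,"w6")
```

```text
[ 0.4602303  -0.06785611  0.05794138] [-0.27362194 -0.3880406   1.76820509] [ 0.07474241  0.10075042 -0.00506049]
```

View pics/w6.png

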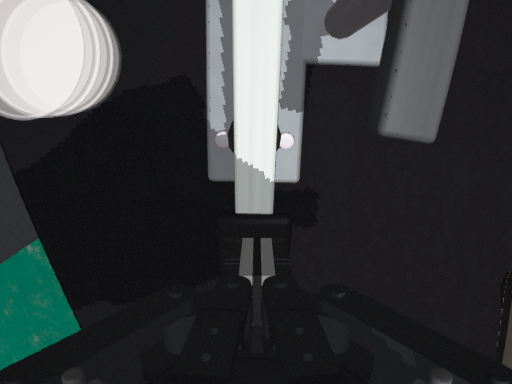

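carry_out(rows=[[[0, 0, 0.003, 0], [0.001, 0, 0.006, 0], [0.001, 0, 0.008, 0], [0.001, 0, 0.01, 0], [0.001, 0, 0.01, 0], [0.001, 0, 0.01, 0], [0.001, 0, 0.01, 0]]])

```text
clock: 10.6
position: [0.4606, -0.0671, 0.0479]
tool_rot: [3.141, -0.0, 1.345]
force: [-0.2, 1.7, 4.2]
grip_width: 0.0004
finger_force: 1.7
```

Run:
```python
from h import *
f=bot.grab_frame("wrist");print(bot.observe()["force"]);f=bot.grab_frame("top");s=bot.observe();print(s["position"],s["force"],s["joint_efforts"])
```

```text
[-0.22526598  0.59575085  4.06925149]
[ 0.46052686 -0.0671437   0.04798405] [1.07041288 1.63161983 3.26930026] [ 5.85583504e-01 -7.81655073e+01 -2.21297130e+00 -1.70529449e+01
  1.73297469e-01  2.93857623e-01 -1.10565805e-03]
```

carry_out(rows=[[[0, 0, 0.001, 0], [0, 0, 0.002, 0], [0, 0, 0.003, 0], [0, 0, 0.003, 0], [0, 0, 0.003, 0], [0, 0, 0.003, 0]]])

```text
clock: 11.2
position: [0.4608, -0.067, 0.0452]
tool_rot: [3.141, -0.0, 1.346]
force: [-0.5, 2.9, 8.7]
grip_width: 0.0001
finger_force: 3.7
```

Run:
```python
from h import *
F={n:bot.grab_frame(n) for n in("side","top")};s=bot.observe();print(s["clock"],s["position"],s["force"])
a=F["top"]["pixels"][150:240,130:250,::-1];b=F["side"]["pixels"][110:230,190:310,::-1]
cv2.imwrite("pics/b7.png",np.hstack([cv2.resize(a,(400,300),interpolation=cv2.INTER_CUBIC),cv2.resize(b,(400,300),interpolation=cv2.INTER_CUBIC)]))
for n,f in F.items():
  for l in("lever_axle","cradle","flap"):
    r=bot.spot_point(f,l)[:1];print(n,l,[(np.round(x["position"]),x["conf"]) for x in r])
```

```text
11.3 [ 0.46077562 -0.06695688  0.04517646] [0.78095452 1.90996142 8.44164536]
side lever_axle []
side cradle [(array([235., 170.]), 0.85)]
side flap [(array([233., 144.]), 0.63)]
top lever_axle [(array([210., 182.]), 0.72)]
top cradle [(array([200., 199.]), 0.68)]
top flap [(array([157., 187.]), 0.62)]
```

View pics/b7.png

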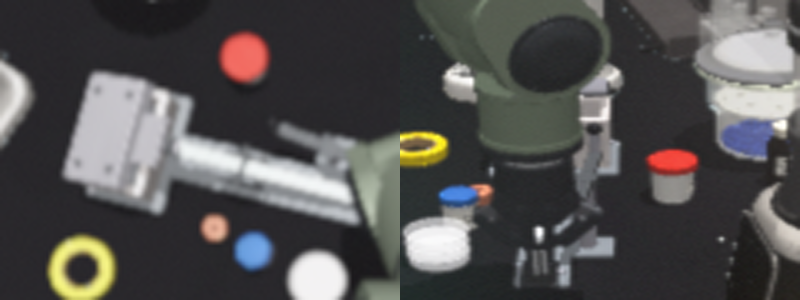

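The view shows the flap raised with the chest mouth visible near top-pane (155,130). The lever lies straight in its cheeks, the lock bar is swung clear near (300,135), and the bystanders are where they were. The 8.4 N push shows the lever is on its buffer.

```bash
python3 -c "
from workcell import bot
print(bot.job_done())"
```

```text
the job is handed in; nothing more can be done
None
```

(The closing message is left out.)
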